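# Park the index plunger and run the drilling sled home

## Task

On the bridge-drilling jig, pull up the sled's sprung index plunger by its T-grip and twist it into a rest notch, either way round, so that it stays retracted by itself. Then slide the sled along its rail until it sits against the taller of the two end blocks, with the plunger still parked. Leave the loose things on the bench where they are.

Things in the scene. Friction and masses are not known exactly. Their poses are not given: they have to be found in the camera images.
- rail: Fixed jig: wooden base board 240 (x) by 480 (y) by 12 mm thick with a metal rail 88 mm wide, 440 mm long along y, its top 30 mm above the bench, with a row of index slots. Origin: centre of the underside, at bench height; x across the rail, y along it, z up. It lies roughly crosswise in front of the robot, turned up to 20 degrees.
- sled_mid (a point): Centre of the deck top of the sled, a wooden slab on the rail: 110 mm across, 150 mm along the rail, 24 mm thick; underside 30 mm, top 54 mm above the bench. Axes as the jig's. Its flat end faces, 75 mm either way along y, can be pushed. A dark blank 10 mm thick is strapped on its -x half; the plunger's axis, in a toothed steel collar 50 mm across and 18 mm high, is 22 mm to +x.
- sled (a joint): Travel of the sled along the rail in m, + towards the jig's +y; 0 at the start, where the plunger's pin in an index slot locks it to about 1 mm of play. Freed, it slides with about 2 N of friction and stays where it is left.
- grip_top (a point): Centre of the top face of the plunger's black T-grip: an upright bar 50 mm long (this point's y axis), 13 mm thick (x), 30 mm tall, on the plunger's axis. 105 mm above the bench when the pin is down, the bar's underside then 3 mm above the collar's teeth. It rises and turns with the grip. At the start the bar lies along the rail within a few degrees.
- plunger (a joint): Height in m to which the plunger is pulled: 0 pin down, 0.020 end of travel. A spring pulls it down with 6 N at 0 to 12 N at the top. A cross rib under the grip lies in a deep slot of the collar at 0 (pin 6 mm into the rail), clears the collar's teeth at 0.012, and lies in a rest notch, pin out of the rail, at 0.009. Let go while still in line with the deep slot it snaps down.
- grip (a joint): Turn of the T-grip in rad, + anticlockwise seen from above; 0: in line with the deep slot and the rail. Free to turn only when pulled above 0.012 m. The shallow rest notches (3 mm deep, about 0.1 rad of play each side) lie at +1.05 and -1.05 rad (60 degrees either way). Stops at 1.4 either way.
- home_block: The taller end block, fixed across the rail: 70 mm (across) by 30 mm (along the rail) by 55 mm tall. Origin: centre of its underside, 30 mm above the bench, on the rail's centre line; axes as the jig's. It stands at the +y or the -y end, which differs from time to time; the sled's end face meets its flat face when sled_mid is 90 mm away along the rail.
- low_block: The lower end block at the other end: 70 by 30 by 20 mm tall. Origin as for the taller one.
- weight: Loose brass weight, 36 mm across, 34 mm tall, on the base board. Origin: centre of its underside.
- bit_block: Loose wooden block of drill bits, 30 by 75 by 22 mm, bits to 36 mm, on the base board. Origin: centre of its underside.
- glue: Loose glue bottle, 56 mm across, 150 mm tall, beside the jig. Origin: centre of its underside.
- brush_pot: Loose wooden pot of brushes, 72 mm across, 90 mm tall, brushes to about 190 mm. Origin: centre of its underside.
- driver: Loose screwdriver lying on the bench. Origin near its middle, on the bench.
- mallet: Loose hammer lying on the bench. Origin near its middle, on the bench.
- sanding_block: Loose cork sanding block, 65 by 110 by 30 mm. Origin: centre of its underside.

How it is judged:
By the outcome, as a careful person would: the job done as asked, in the order asked, and still so for the second after the job is handed in, with the robot touching nothing.
It also fails if it takes over 50 s, if anything falls off the work surface, if the arm or the gripper's body presses on something with over 40 N, if the wrist force passes 120 N, or if a joint passes its speed limit or range.

## Robot

A 6-joint arm with a two-finger parallel gripper is mounted at the origin on the work surface. World frame = base frame: x ahead of the robot, y to its left, z up, the work surface at z = 0. Lengths are in mm, angles in rad, forces in N, time in s.
With the tool pointing down it reaches from about 300 to 875 mm from the base axis. Payload 4.2 kg.
Tool frame: the origin (TCP) lies at the very end of the fingers, on their centre line; the grasp point (between the pads) lies 19 mm behind it; z points along the fingers, y is the direction in which the jaws open and shut (so a half turn about z gives the same grasp; the last joint's range is limited). The gripper opens to 85 mm and grips with 20 to 120 N. Pads are 22 mm wide; open, the fingers measure 114 mm over their backs; the gripper's body (76 mm by 85 mm) begins 54 mm behind the grasp point. The pads swing forward as they close: fully open they stand 13 mm farther back than shut.
Start: joints at [-1.335, 0.32, 1.565, -0, 1.257, -0.02], TCP at [145.488, -556.304, 231.338] pointing down, gripper open.
Joint ranges: [-3.11, 3.11], [-0.84, 2.01], [0.21, 2.61], [-1.34, 4.49], [0.05, 2.63], [-2.56, 2.56]. Speed limits (rad/s): [2.57, 2.57, 3.14, 3.14, 3.14, 3.14].

## Interface

Orientations are given as a 3x3 rotation matrix whose columns are the frame's x, y, z axes.
In Python, from workcell import manip, vision, job_done, trace, pinpoint gives the robot as it stands.
- The arm moves only by the tool apply_moves, never from a script. Its argument "steps" is one flat list of numbers, 7 for each row, row after row: the turn, a rotation vector about the tool's x, y, z in degrees, then the shift along the tool's x, y, z in m, then the finger opening in m, from 0 to 0.0854. A call has 1 to 20 rows; each row is the pose to reach, as a shift and turn from the pose commanded when the call began, along the tool's axes at that moment; what a row does not reach only later rows make up. A row lasts 1/12 s, in which the tool goes at most 41.7 mm and 7.16 degrees, less where a joint would pass 70% of its speed; a pose out of reach is approached as far as the arm can. A call with a gripper value outside its range is refused whole. The fingers move at their own pace and stop on an object; "grip_force" is the grip in N (left out, the last holds). Time passes only in rows, so rows that repeat a pose let the fingers close. It gives the time, the measured TCP pose, the force and the opening at its end, in the units of the state.
- manip.read_state(): the state, without advancing time (a new reading comes with each control period).
- vision.get_image(name): name is "side" or "top" or "wrist"; returns the picture (384x512x3 uint8, blue, green, red); there is no depth.
- vision.get_calibration(name): a dict with "vfov" (degrees; the focal length in pixels is half the picture's height over the tangent of half this angle, whatever the lens; pixels are square), "cx", "cy" (the principal point, pixels), "R" (3x3) and "t" (3): a world point X has camera coordinates R X + t. Camera axes: x right, y down, z forward; pixel columns grow to the right and rows downward; lengths in mm; the calibration is good to about 2 mm. A picture is of the moment at which its call begins: read the wrist's pose just before it. get_calibration takes no time and is no camera call; for the wrist camera it gives the pose at the moment of the call.
- job_done(): hands the job in, once; it reports no verdict.
Trained networks look in the newest picture that a camera, given by its name, has taken for a name from the list of things; names that differ only in an ending like _2 or _b are one class to them, and where a whole thing is asked for, a point or a joint stands for the part that bears it (a point fixed in the world has none). Each returns a list of dicts, best first, with "confidence" (0 to 1); they miss things now and then, are a little off and sometimes report something else, mostly with a low value. They report only what shows in the picture. A call takes as long as a camera call.
- trace(target, camera): "region" (384x512 bool, what is visible of it) and "bbox" ([left, top, width, height] in pixels, round what is visible of it).
- pinpoint(target, camera): "at" ([column, row] in pixels: a listed point, or the origin of a listed thing).
The state is a dict: "time_s": time; "q": joint angles; "qd": joint speeds; "joint_efforts": joint torques, N m; "eef_pos": TCP position; "eef_rot": TCP orientation; "wrist_force": force on the tool from outside, world axes, zero at the start; "ft_torque": the same for the moment, N m; "finger_gap": opening from 0.0 (shut) to 1.0 (fully open).
Only numpy, scipy, OpenCV 4.12 (cv2) and the standard library are available. Lean on these libraries where they do the work, as an engineer would, in place of code of your own. Each camera call takes 0.05 s, during which the arm holds its last target.

## Working session

There is one attempt and no reset: what is moved stays moved. The work goes in short steps, Python scripts to look and compute and a tool call to move; the robot and the scene stay as the last step left them, time stands still between calls to the robot, and variables do not carry over. Pictures are saved under pics/ and viewed, and the job is handed in when it is done.

Besides the shell and the picture viewer there is one more tool, called after "Emit:" as name(argument=value, ...) on one line, values as JSON. apply_moves: Moves the arm, as the interface text tells. Its arguments: {"type":"object","properties":{"steps":{"type":"array","items":{"type":"number"}},"grip_force":{"type":"number"}},"required":["steps"]}

```bash
mkdir -p pics; ls; cat > h.py <<'E'
import numpy as np, cv2
from workcell import manip, vision, job_done, trace, pinpoint
def cal(n):
    c=vision.get_calibration(n); f=192/np.tan(np.radians(c['vfov'])/2)
    return f,c['cx'],c['cy'],np.array(c['R']),np.array(c['t']).ravel()
def ray(c,p):
    f,cx,cy,R,t=c
    d=R.T@np.array([(p[0]-cx)/f,(p[1]-cy)/f,1]); return -R.T@t,d/np.linalg.norm(d)
def atz(c,p,z):
    o,d=ray(c,p); return o+d*(z-o[2])/d[2]
def proj(c,X):
    f,cx,cy,R,t=c; Y=R@np.asarray(X,float)+t; return np.array([cx+f*Y[0]/Y[2],cy+f*Y[1]/Y[2]])
def tri(obs):
    A=np.zeros((3,3));b=np.zeros(3)
    for c,p in obs:
        o,d=ray(c,p);M=np.eye(3)-np.outer(d,d);A+=M;b+=M@o
    return np.linalg.solve(A,b)
E
python3 - <<'E'
from h import *
np.set_printoptions(precision=1,suppress=True)
for n in ['top','side','wrist']:
    im=vision.get_image(n); cv2.imwrite(f'pics/{n}0.png',im)
    c=cal(n); print(n,c[0],-c[3].T@c[4])
    if n!='wrist':
      for t in ['rail','sled_mid','grip_top','home_block','low_block','weight','bit_block','glue','brush_pot','driver','mallet','sanding_block']:
        r=pinpoint(t,n)
        print(t,[(np.round(x['at'],1),round(x['confidence'],2)) for x in r[:2]])
s=manip.read_state();print(s)
E
```

```text
pics
top 488.45614445510495 [ 184.    23.1 1711.8]
rail []
sled_mid []
grip_top [(array([241.2, 159.5]), 0.44), (array([236.8, 170.4]), 0.38)]
home_block [(array([286.1, 178.2]), 0.8)]
low_block [(array([237.6, 174.3]), 0.69), (array([185.8, 163.3]), 0.66)]
weight [(array([370.7, 139. ]), 0.59), (array([208.5, 191.2]), 0.56)]
bit_block [(array([249.7, 145.4]), 0.5)]
glue [(array([382.5, 213.4]), 0.6)]
brush_pot [(array([136.1, 147.8]), 0.67)]
driver [(array([122.5, 201.7]), 0.51)]
mallet [(array([371.5, 140.2]), 0.61)]
sanding_block [(array([352. , 240.1]), 0.97)]
side 403.3750809804162 [307.  783.  931.3]
rail [(array([232.5, 212.4]), 0.8)]
sled_mid [(array([232.4, 200.6]), 0.82)]
grip_top [(array([225.1, 183.7]), 0.67), (array([232.5, 196.2]), 0.31)]
home_block [(array([255.4, 169.3]), 0.84)]
low_block [(array([203.7, 254.8]), 0.76)]
weight [(array([249.5, 243.3]), 0.57)]
bit_block [(array([206.9, 197.2]), 0.55)]
glue [(array([301.5, 124.2]), 0.91)]
brush_pot [(array([159.9, 320. ]), 0.79)]
driver [(array([239.4, 356.3]), 0.83), (array([302.1, 120.7]), 0.39)]
mallet [(array([231.5, 114.8]), 0.91)]
sanding_block [(array([326.4, 143. ]), 0.71), (array([233.6, 213.1]), 0.36)]
wrist 345.5012073174271 [ 208.9 -539.7  373.9]
{'time_s': 1.35, 'q': array([-1.3,  0.3,  1.6, -0. ,  1.3, -0. ]), 'qd': array([-0.,  0.,  0., -0., -0.,  0.]), 'joint_efforts': array([ -0. , -41.5, -23.4,  -0. ,   0. ,  -0. ]), 'eef_pos': array([ 145.5, -556.3,  231.4]), 'eef_rot': array([[ 1. ,  0.3,  0. ],
       [ 0.3, -1. , -0. ],
       [-0. ,  0. , -1. ]]), 'wrist_force': array([-0.5, -0.2, -0.6]), 'ft_torque': array([-0.1,  0. ,  0.1]), 'finger_gap': 1.0023146194070593}
```

```bash
python3 - <<'E'
import cv2
for n,(x,y,w,h) in {'top':(100,90,320,200),'side':(110,80,256,290)}.items():
    im=cv2.imread(f'pics/{n}0.png')[y:y+h,x:x+w]; k=min(800/w,600/h)
    cv2.imwrite(f'pics/{n}0c.png',cv2.resize(im,None,fx=k,fy=k,interpolation=cv2.INTER_CUBIC)); print(k)
E
```

```text
2.5
2.0689655172413794
```

View pics/top0c.png

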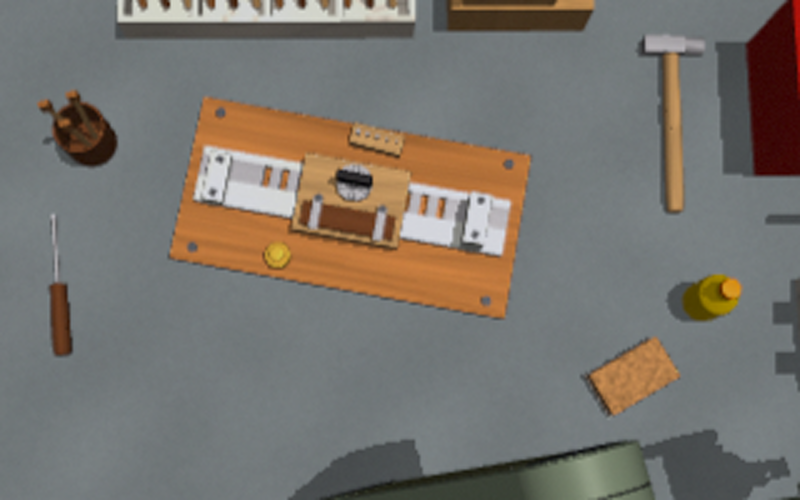

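View pics/side0c.png

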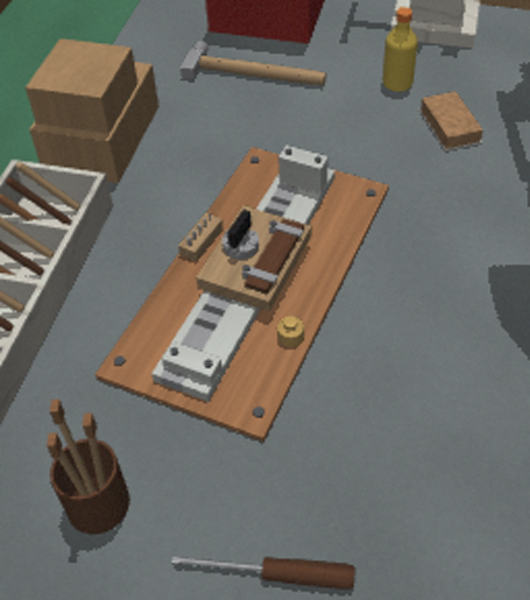

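The top view shows the jig, with the bar at about (241,162) lying along the rail and the taller block at the right end (about (291,178)). The side view confirms it is the taller one, at the robot's -y end. Next I fit the jig pose.

```bash
python3 - <<'E'
from h import *
np.set_printoptions(precision=3,suppress=True)
ct,cs=cal('top'),cal('side')
g=lambda u,v:(u/2.5+100,v/2.5+90)
s=lambda u,v:(u/2.069+110,v/2.069+80)
C=[atz(ct,g(*p),12) for p in [(205,97),(529,154),(505,318),(170,258)]]
S=[atz(cs,s(*p),12) for p in [(98,379),(254,150),(387,187),(264,440)]]
S=[S[0],S[1],S[2],S[3]]
print(np.array(C));print(np.array(S))
for Q in (C,S):
    m=sum(Q)/4; yv=(Q[0]-Q[1])+(Q[3]-Q[2]); print(m,np.degrees(np.arctan2(-yv[0],yv[1])),np.linalg.norm(yv)/2)
yv=(C[0]-C[1])+(C[3]-C[2]);th=np.arctan2(-yv[0],yv[1])
for a,b in [((335,177),(373,179))]:
    print('grip ends',atz(ct,g(*a),105),atz(ct,g(*b),105))
print('collar top', atz(ct,g(353,183),72))
print('tri grip', tri([(ct,g(354,177)),(cs,s(240,218))]))
print('sled corners',[atz(ct,g(*p),54) for p in [(305,153),(409,171),(399,249),(293,229)]])
E
```

```text
[[ 692.679  250.12    12.   ]
 [ 607.441 -215.298   12.   ]
 [ 371.484 -175.335   12.   ]
 [ 457.931  294.494   12.   ]]
[[ 690.296  259.993   12.   ]
 [ 602.473 -208.504   12.   ]
 [ 375.659 -166.677   12.   ]
 [ 460.658  301.026   12.   ]]
[532.384  38.495  12.   ] -10.402050077516423 475.43725260771924
[532.271  46.46   12.   ] -10.459013344620328 476.0088767323288
grip ends [552.843  60.59  105.   ] [549.978   9.382 105.   ]
collar top [551.916  36.615  72.   ]
tri grip [553.685  35.103 109.623]
sled corners [array([598.947, 103.659,  54.   ]), array([572.911, -41.255,  54.   ]), array([462.768, -26.452,  54.   ]), array([491.162, 119.578,  54.   ])]
```

```bash
cat >> h.py <<'E'
from scipy.spatial.transform import Rotation as Ro
def tgt(xyz,yawx,):
    """shift/turn in current tool axes to reach xyz with tool down, tool x at yaw deg"""
    s=manip.read_state();R=np.array(s['eef_rot']);p=np.array(s['eef_pos'])
    a=np.radians(yawx);x=np.array([np.cos(a),np.sin(a),0]);z=np.array([0,0,-1.]);T=np.column_stack([x,np.cross(z,x),z])
    rv=np.degrees(Ro.from_matrix(R.T@T).as_rotvec()); sh=R.T@(np.array(xyz)-p)/1000
    print('t',s['time_s'],'turn',rv.round(2),'shift',sh.round(4),'F',np.round(s['wrist_force'],1),'gap',round(s['finger_gap'],3))
    return rv,sh
E
python3 - <<'E'
from h import *
tgt([552,35,200],79.6)
E
```

```text
t 1.35 turn [  0.     0.   -64.94] shift [ 0.5429 -0.4692  0.0313] F [-0.5 -0.2 -0.6] gap 1.002
```

Emit:
apply_moves(steps=[0,0,-16,0.135,-0.117,0.008,0.085,0,0,-16,0.135,-0.117,0.008,0.085,0,0,-16,0.135,-0.117,0.008,0.085,0,0,-16,0.135,-0.117,0.008,0.085,0,0,-32,0.271,-0.234,0.016,0.085,0,0,-32,0.271,-0.234,0.016,0.085,0,0,-32,0.271,-0.234,0.016,0.085,0,0,-32,0.271,-0.234,0.016,0.085,0,0,-32,0.271,-0.234,0.016,0.085,0,0,-48,0.407,-0.352,0.023,0.085,0,0,-48,0.407,-0.352,0.023,0.085,0,0,-48,0.407,-0.352,0.023,0.085,0,0,-48,0.407,-0.352,0.023,0.085,0,0,-48,0.407,-0.352,0.023,0.085,0,0,-65,0.543,-0.469,0.031,0.085,0,0,-65,0.543,-0.469,0.031,0.085,0,0,-65,0.543,-0.469,0.031,0.085,0,0,-65,0.543,-0.469,0.031,0.085,0,0,-65,0.543,-0.469,0.031,0.085,0,0,-65,0.543,-0.469,0.031,0.085])

```text
time_s: 3.02
eef_pos: [553.7, 37.5, 199.7]
eef_rot: [[0.176, 0.984, 0.0], [0.984, -0.176, 0.001], [0.001, 0.0, -1.0]]
wrist_force: [-0.5, 0.6, 0.4]
finger_gap: 0.992
```

```bash
python3 - <<'E'
from h import *
np.set_printoptions(precision=2,suppress=True)
c=cal('wrist');im=vision.get_image('wrist');cv2.imwrite('pics/w1.png',im)
print([(x['at'],x['confidence']) for x in pinpoint('grip_top','wrist')])
for x in pinpoint('grip_top','wrist')[:1]: print(atz(c,x['at'],105))
for x in pinpoint('sled_mid','wrist')[:1]: print(x,atz(c,x['at'],54))
tgt([552,35,200],79.6); s=manip.read_state();print(s['eef_pos'],s['q'])
E
```

```text
[([262.7, 194.7], 0.8), ([134.1, 71.2], 0.17)]
[558.74  34.78 105.  ]
{'at': [232.0, 175.7], 'confidence': 0.88} [534.58  41.51  54.  ]
t 3.2167 turn [-0.03  0.04 -0.01] shift [0. 0. 0.] F [-1.   0.5  0.1] gap 0.998
[551.31  33.69 200.34] [ 0.04  0.31  1.67 -0.    1.17  0.22]
```

View pics/w1.png

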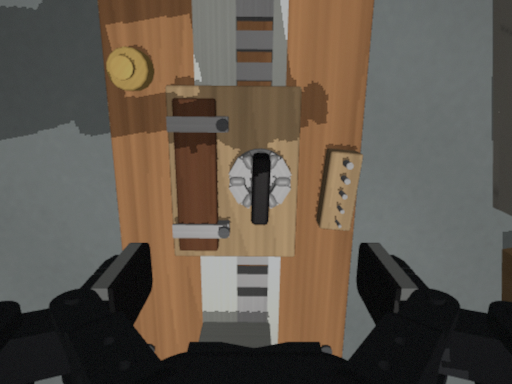

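```bash
python3 - <<'E'
from h import *
np.set_printoptions(precision=2,suppress=True)
c=cal('wrist');print(c[3],-c[3].T@c[4])
for p in [(252,153),(270,153),(252,224),(269,224),(261,188)]: print(p,atz(c,p,105),atz(c,p,75))
# collar center & sled corners
print('collar',atz(c,(260,180),72))
print('sled',[atz(c,p,54) for p in [(167,87),(300,87),(296,256),(174,257)]])
im=cv2.imread('pics/w1.png')[80:270,150:320];cv2.imwrite('pics/w1c.png',cv2.resize(im,None,fx=3.1,fy=3.1,interpolation=cv2.INTER_CUBIC))
E
```

```text
[[ 0.98 -0.18  0.  ]
 [-0.18 -0.95  0.26]
 [-0.05 -0.26 -0.96]] [562.5   98.87 342.86]
(252, 153) [554.2   61.56 105.  ] [553.15  56.86  75.  ]
(270, 153) [566.47  59.28 105.  ] [566.97  54.29  75.  ]
(252, 224) [544.54  10.04 105.  ] [542.27  -1.17  75.  ]
(269, 224) [556.79   7.76 105.  ] [556.07  -3.74  75.  ]
(261, 188) [555.87  35.71 105.  ] [555.04  27.74  75.  ]
collar [555.35  33.66  72.  ]
sled [array([495.26, 118.36,  54.  ]), array([600.05,  98.88,  54.  ]), array([574.49, -46.99,  54.  ]), array([464.61, -27.57,  54.  ])]
```

View pics/w1c.png

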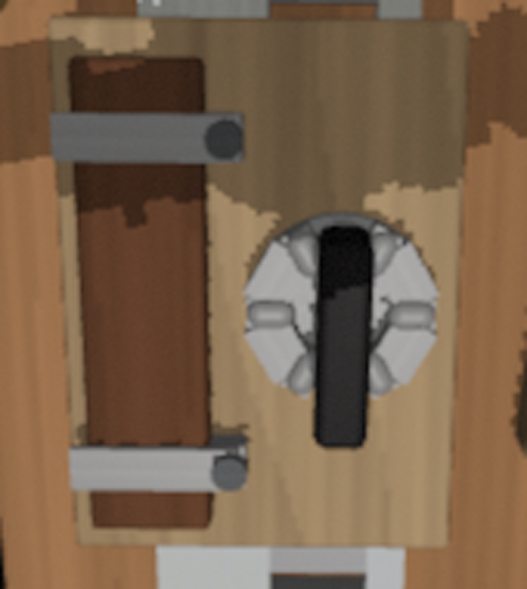

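Emit:
apply_moves(steps=[0,0,0,0,0.002,0.035,0.05,0,0,0,0,0.002,0.07,0.05,0,0,0,0,0.002,0.095,0.05,0,0,0,0,0.002,0.11,0.05,0,0,0,0,0.002,0.12,0.05,0,0,0,0,0.002,0.12,0.05,0,0,0,0,0.002,0.12,0.04], grip_force=50)

```text
time_s: 3.8
eef_pos: [554.2, 33.6, 80.9]
eef_rot: [[0.181, 0.984, 0.001], [0.984, -0.181, -0.0], [-0.0, 0.001, -1.0]]
wrist_force: [-0.1, 0.1, -0.1]
finger_gap: 0.479
```

```bash
python3 - <<'E'
from h import *
np.set_printoptions(precision=2,suppress=True)
im=vision.get_image('wrist');cv2.imwrite('pics/w2.png',im)
tgt([554,35,80],79.6); s=manip.read_state();print(s['eef_pos'])
E
```

```text
t 3.85 turn [ 0.13 -0.02  0.  ] shift [ 0. -0.  0.] F [ 0.6 -0.3 -0.1] gap 0.472
[554.81  33.85  81.51]
```

View pics/w2.png

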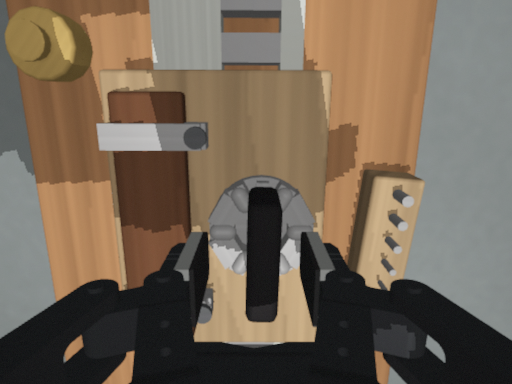

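```bash
sed -i 's/^def tgt/np.set_printoptions(precision=4,suppress=True)\ndef tgt/' h.py; python3 - <<'E'
from h import *
c=cal('wrist')
for p in [(249,189),(281,189),(246,320),(277,320)]: print(atz(c,p,105))
print('collar L/R',atz(c,(209,232),72),atz(c,(314,232),72))
print(manip.read_state()['eef_pos'])
E
```

```text
[558.349   67.8572 105.    ]
[569.5778  65.7629 105.    ]
[547.1253  15.0728 105.    ]
[559.2468  12.7951 105.    ]
collar L/R [533.8927  42.066   72.    ] [582.5841  32.9638  72.    ]
[554.8099  33.8504  81.5142]
```

Emit:
apply_moves(steps=[0,0,0,0.002,0.002,0,0.04,0,0,0,0.002,0.002,0,0.01,0,0,0,0.002,0.002,0,0.005,0,0,0,0.002,0.002,0,0.005,0,0,0,0.002,0.002,0,0.005,0,0,0,0.002,0.002,0,0.005,0,0,0,0.002,0.002,0,0.005], grip_force=50)

```text
time_s: 4.43
eef_pos: [557.9, 36.2, 81.4]
eef_rot: [[0.179, 0.984, 0.004], [0.984, -0.179, 0.0], [0.001, 0.004, -1.0]]
wrist_force: [2.3, -0.8, 5.1]
finger_gap: 0.139
```

```bash
python3 - <<'E'
from h import *
im=vision.get_image('wrist');cv2.imwrite('pics/w3.png',im)
s=manip.read_state();print(s['eef_pos'],s['wrist_force'],s['ft_torque'],s['finger_gap']*85)
E
```

```text
[557.8514  36.1435  81.4093] [ 2.4606 -0.2027  5.4543] [-0.0247 -0.3188 -0.0652] 11.776208442427677
```

View pics/w3.png

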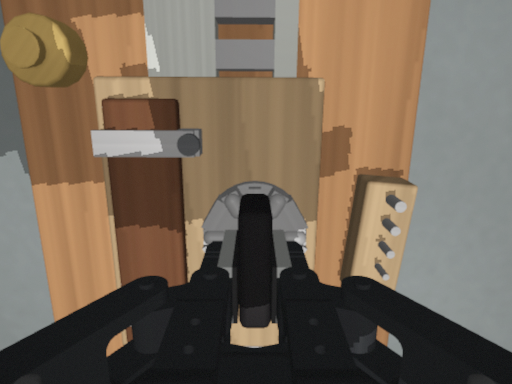

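```bash
python3 - <<'E'
from h import *
c=cal('wrist')
a=atz(c,(254,195),105);b=atz(c,(254,325),105);print(a,b,(a+b)/2,np.linalg.norm(a-b))
s=manip.read_state();R=np.array(s['eef_rot']);p=np.array(s['eef_pos'])
for xx in (11,-11):
  for zz in (0,-19,-38): print(xx,zz,proj(c,p+R@np.array([xx,6.5,zz])))
E
python3 -c "
import cv2
im=cv2.imread('pics/w3.png')[170:350,160:350];cv2.imwrite('pics/w3c.png',cv2.resize(im,None,fx=3.3,fy=3.3,interpolation=2))"
```

```text
[562.6791  67.649  105.    ] [552.8786  14.5707 105.    ] [557.7789  41.1099 105.    ] 53.97550692562814
11 0 [270.7021 225.7801]
11 -19 [273.033  243.5569]
11 -38 [276.105  266.9847]
-11 0 [270.1938 270.9592]
-11 -19 [272.3615 293.9399]
-11 -38 [275.1855 323.8779]
```

View pics/w3c.png

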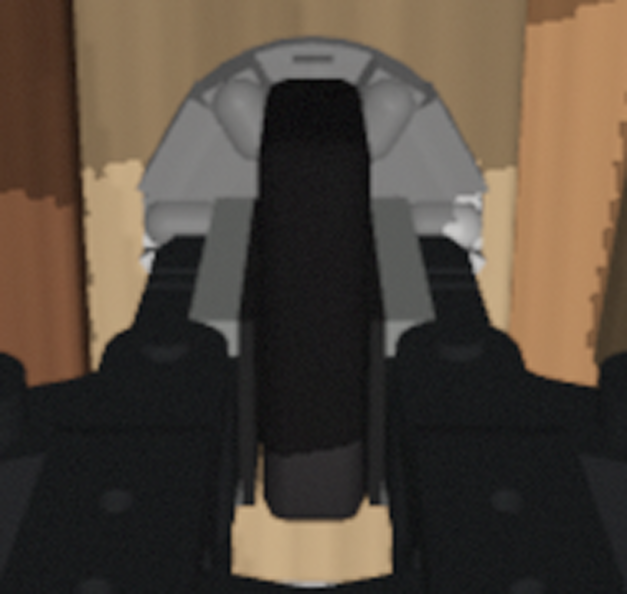

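```bash
python3 - <<'E'
from h import *
c=cal('wrist')
u=np.array([.18,.984,0])
for z in (54,72): a=atz(c,(255,181.5),z);print('collar far',z,a,a-25*u)
for ctr in [(557.5,36),(558,38),(558.2,40)]:
    k=np.array([*ctr,0]);print(ctr,[proj(c,k+s*25*u+[0,0,z])[1].round(1) for s,z in [(1,105),(1,75),(-1,105)]],'collar far',proj(c,k+25*u+[0,0,72])[1],proj(c,k+25*u+[0,0,54])[1])
# sled end +y edge row 78, sled mid y
E
```

```text
collar far 54 [562.0299  60.1436  54.    ] [557.5299  35.5436  54.    ]
collar far 72 [562.7011  64.4975  72.    ] [558.2011  39.8975  72.    ]
(557.5, 36) [np.float64(213.7), np.float64(191.7), np.float64(331.6)] collar far 189.94112265376674 180.64894006412487
(558, 38) [np.float64(208.3), np.float64(187.2), np.float64(327.2)] collar far 185.56884965236267 176.68371332299125
(558.2, 40) [np.float64(203.0), np.float64(182.9), np.float64(322.9)] collar far 181.28409208411435 172.80040938915877
```

Emit:
apply_moves(steps=[0,0,0,0,0,-0.004,0.005,0,0,0,0,0,-0.008,0.005,0,0,0,0,0,-0.012,0.005,0,0,0,0,0,-0.016,0.005,0,0,0,0,0,-0.016,0.005,0,0,0,0,0,-0.016,0.005], grip_force=60)

```text
time_s: 4.98
eef_pos: [557.7, 36.1, 94.9]
eef_rot: [[0.18, 0.984, 0.002], [0.984, -0.18, 0.0], [0.0, 0.002, -1.0]]
wrist_force: [7.0, 0.6, -11.4]
finger_gap: 0.134
```

```bash
python3 - <<'E'
from h import *
s=manip.read_state();print(s['eef_pos'],s['wrist_force'],s['ft_torque'],s['finger_gap']*85)
im=vision.get_image('wrist');cv2.imwrite('pics/w4.png',im)
s=manip.read_state();print(s['eef_pos'],s['wrist_force'],s['ft_torque'],s['finger_gap']*85)
E
```

```text
[557.6997  36.1286  94.917 ] [  7.0142   0.5984 -11.37  ] [ 0.0213 -1.3384 -0.0176] 11.402961886495447
[557.713   36.1309  94.807 ] [  7.6316  -0.8978 -11.8755] [ 0.0001 -1.3445 -0.0834] 11.788905376683816
```

View pics/w4.png

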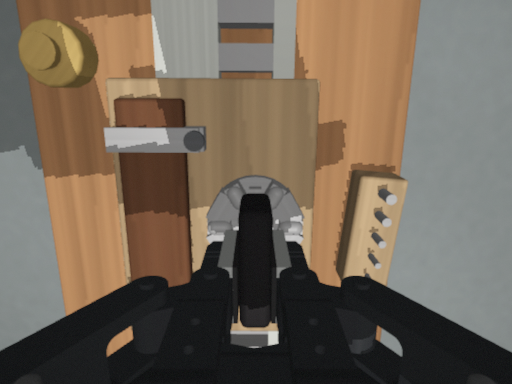

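Emit:
apply_moves(steps=[0,0,-4,0,0.001,0,0.005,0,0,-9,0,0.002,0,0.005,0,0,-15,0,0.002,0,0.005,0,0,-21,0,0.002,0,0.005,0,0,-27,0,0.002,0,0.005,0,0,-33,0,0.002,0,0.005,0,0,-39,0,0.002,0,0.005,0,0,-45,0,0.002,0,0.005,0,0,-51,0,0.002,0,0.005,0,0,-56,0,0.002,0,0.005,0,0,-60,0,0.002,0,0.005,0,0,-60,0,0.002,0,0.005,0,0,-60,0,0.002,0,0.005])

```text
time_s: 6.12
eef_pos: [558.1, 36.0, 94.1]
eef_rot: [[-0.762, 0.647, -0.002], [0.647, 0.762, 0.0], [0.001, -0.001, -1.0]]
wrist_force: [4.3, 1.2, -12.3]
finger_gap: 0.137
```

```bash
python3 - <<'E'
from h import *
s=manip.read_state();print(s['eef_pos'],s['wrist_force'],s['ft_torque'],s['finger_gap']*85)
im=vision.get_image('wrist');cv2.imwrite('pics/w5.png',im)
E
```

```text
[558.0973  36.0189  94.0926] [  4.2689   1.1788 -12.3343] [ 0.1637 -0.9252  0.0004] 11.665424525703058
```

View pics/w5.png

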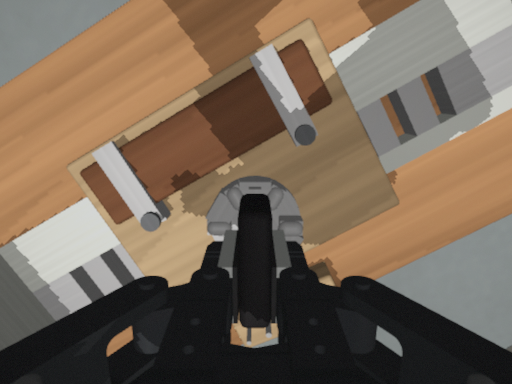

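Emit:
apply_moves(steps=[0,0,0,0,0,0.002,0.005,0,0,0,0,0,0.004,0.005,0,0,0,0,0,0.006,0.005,0,0,0,0,0,0.007,0.005,0,0,0,0,0,0.007,0.005])

```text
time_s: 6.58
eef_pos: [558.2, 35.9, 90.5]
eef_rot: [[-0.762, 0.647, 0.0], [0.647, 0.762, 0.0], [0.0, 0.0, -1.0]]
wrist_force: [0.3, 2.5, 2.5]
finger_gap: 0.138
```

```bash
python3 - <<'E'
from h import *
s=manip.read_state();print(s['eef_pos'],s['wrist_force'],s['ft_torque'],s['finger_gap']*85)
E
```

```text
[558.2136  35.9051  90.4573] [0.2504 2.5315 2.5226] [ 0.1682  0.002  -0.0019] 11.712757975780942
```

Emit:
apply_moves(steps=[0,0,0,0,0,0.006,0.02,0,0,0,0,0,0.005,0.03,0,0,0,0,0,0.005,0.045,0,0,0,0,0,0.005,0.05,0,0,0,0,0,-0.01,0.05,0,0,0,0,0,-0.04,0.05,0,0,0,0,0,-0.08,0.05,0,0,0,0,0,-0.1,0.05,0,0,0,0,0,-0.1,0.05])

```text
time_s: 7.33
eef_pos: [561.3, 35.8, 194.7]
eef_rot: [[-0.762, 0.647, 0.011], [0.647, 0.762, 0.0], [-0.008, 0.007, -1.0]]
wrist_force: [-0.2, -0.7, 0.4]
finger_gap: 0.586
```

```bash
python3 - <<'E'
from h import *
s=manip.read_state();print(s['eef_pos'],s['wrist_force'],s['q'],s['finger_gap']*85)
im=vision.get_image('wrist');cv2.imwrite('pics/w6.png',im)
im=vision.get_image('side')[150:230,180:290];cv2.imwrite('pics/s6.png',cv2.resize(im,None,fx=6,fy=6,interpolation=2))
c=cal('wrist')
r=pinpoint('grip_top','wrist');print(r[:2])
for z in (105,114): print(atz(c,r[0]['at'],z))
tgt([530,160,180],79.6)
E
```

```text
[561.3012  35.7589 194.7212] [-0.1976 -0.6743  0.4427] [ 0.0433  0.3204  1.6594 -0.0002  1.1513 -0.8233] 49.77694908602785
[{'at': [252.1, 193.0], 'confidence': 0.78}]
[555.1064  35.9246 105.    ]
[553.1907  37.6066 114.    ]
t 7.4833 turn [-0.09 -0.02 60.05] shift [0.1016 0.0769 0.0086] F [-0.1 -0.4 -0.8] gap 0.585
```

View pics/w6.png

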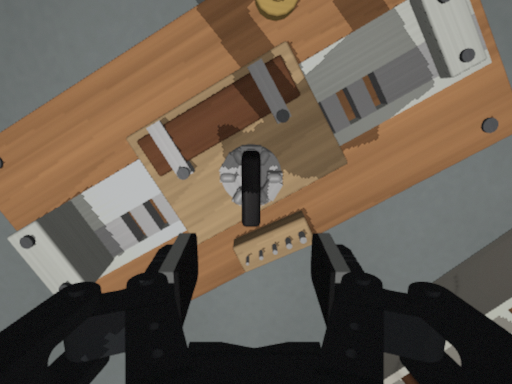

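View pics/s6.png

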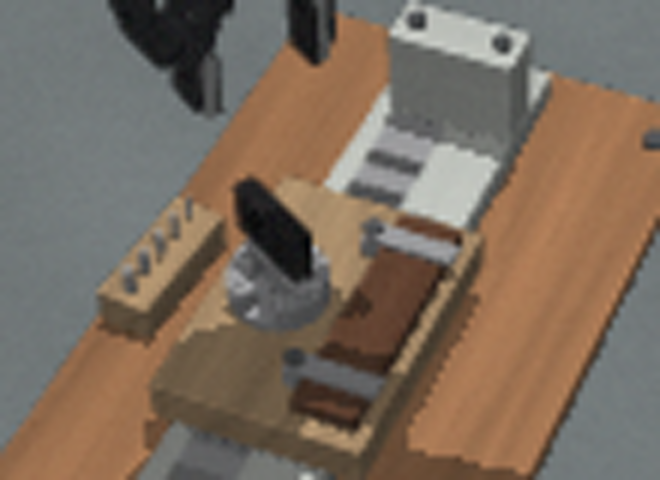

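```bash
python3 - <<'E'
from h import *
ct,cs=cal('top'),cal('side')
for n,c in (('top',ct),('side',cs)):
    vision.get_image(n)
    for t,zs in (('home_block',30),('low_block',30),('sled_mid',54)):
        for x in pinpoint(t,n)[:2]: print(n,t,round(x['confidence'],2),atz(c,x['at'],zs))
tgt([556,146,180],79.6)
E
```

```text
top home_block 0.45 [ 500.3121 -123.5725   30.    ]
top low_block 0.55 [558.1375 229.667   30.    ]
top low_block 0.37 [621.1049 412.1474  30.    ]
top sled_mid 0.44 [528.6654  47.1855  54.    ]
side home_block 0.75 [ 504.2957 -140.2508   30.    ]
side low_block 0.89 [566.9223 222.6022  30.    ]
side low_block 0.36 [ 497.2523 -122.3535   30.    ]
side sled_mid 0.72 [538.4631  28.3371  54.    ]
t 7.8833 turn [-0.07 -0.02 60.06] shift [0.0731 0.0826 0.0087] F [ 0.3 -0.  -0.3] gap 0.582
```

Emit:
apply_moves(steps=[0,0,7,0.01,0.012,0,0.03,0,0,14,0.025,0.03,0,0.01,0,0,21,0.04,0.05,0,0,0,0,28,0.06,0.07,0,0,0,0,35,0.073,0.083,0,0,0,0,42,0.073,0.083,0,0,0,0,49,0.073,0.083,0.01,0,0,0,56,0.073,0.083,0.03,0,0,0,60,0.073,0.083,0.06,0,0,0,60,0.073,0.083,0.09,0,0,0,60,0.073,0.083,0.11,0,0,0,60,0.073,0.083,0.115,0,0,0,60,0.073,0.083,0.115,0])

```text
time_s: 8.97
eef_pos: [555.5, 146.0, 72.7]
eef_rot: [[0.18, 0.984, -0.004], [0.984, -0.18, -0.001], [-0.002, -0.003, -1.0]]
wrist_force: [-0.4, 0.0, 0.3]
finger_gap: -0.001
```

```bash
python3 - <<'E'
from h import *
s=manip.read_state();print(s['eef_pos'],s['wrist_force'],s['q'],s['finger_gap']*85)
im=vision.get_image('wrist');cv2.imwrite('pics/w7.png',im)
im=vision.get_image('side')[130:290,140:320];cv2.imwrite('pics/s7.png',cv2.resize(im,None,fx=3.7,fy=3.7,interpolation=2))
c=cal('wrist');tgt([556,146,42],79.6)
E
```

```text
[555.5441 145.9649  72.7294] [-0.4216  0.0226  0.3455] [ 0.237   0.463   1.778  -0.0001  0.9043  0.4176] -0.09035587580578786
t 9.0667 turn [ 0.1  -0.04  0.06] shift [-0.0007 -0.0014  0.0333] F [-0.3 -0.1  0.6] gap -0.002
```

View pics/w7.png

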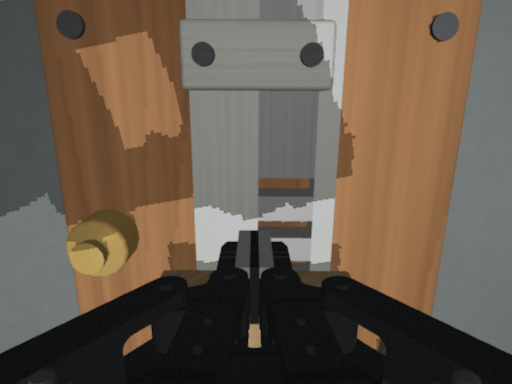

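View pics/s7.png

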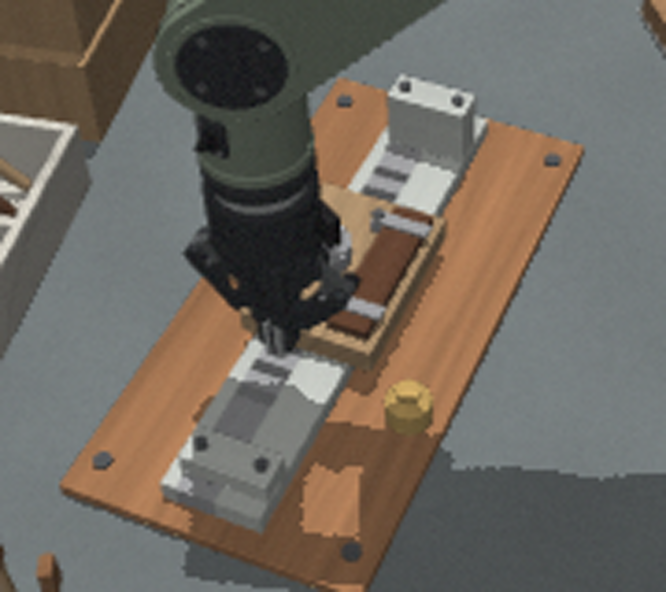

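```bash
python3 - <<'E'
from h import *
c=cal('wrist')
for p in [(163,271),(350,271)]: print(atz(c,p,54))
for p in [(181,88),(333,88)]: print('low inner top',atz(c,p,50))
print('rail edges',atz(c,(193,150),30),atz(c,(341,150),30))
u=np.array([.18,.984,0]);x=np.array([.984,-.18,0])
s=manip.read_state();p=np.array(s['eef_pos'])
e=atz(c,(255,271),54); print('edge-to-tcp along',(p-e)@u)
m=(atz(c,(193,150),30)+atz(c,(341,150),30))/2; print('tcp off centreline',(p-m)@x)
E
```

```text
[505.6403 133.2124  54.    ]
[602.1377 115.248   54.    ]
low inner top [535.8761 221.3446  50.    ]
low inner top [605.5621 208.477   50.    ]
rail edges [530.8004 189.7147  30.    ] [610.322  174.9939  30.    ]
edge-to-tcp along 22.504813412460436
tcp off centreline -6.430365319530381
```

Emit:
apply_moves(steps=[0,0,0,0.004,0.003,0.008,0,0,0,0,0.004,0.003,0.018,0,0,0,0,0.004,0.003,0.026,0,0,0,0,0.004,0.003,0.031,0,0,0,0,0.004,0.003,0.032,0,0,0,0,0.004,0.003,0.032,0])

```text
time_s: 9.57
eef_pos: [559.8, 149.5, 41.6]
eef_rot: [[0.18, 0.984, -0.001], [0.984, -0.18, -0.0], [-0.001, -0.001, -1.0]]
wrist_force: [0.8, -0.7, 0.0]
finger_gap: 0.001
```

```bash
python3 - <<'E'
from h import *
s=manip.read_state();print(s['eef_pos'],s['wrist_force'],s['ft_torque'])
im=vision.get_image('side')[130:290,140:320];cv2.imwrite('pics/s8.png',cv2.resize(im,None,fx=3.7,fy=3.7,interpolation=2))
E
```

```text
[559.77   149.482   41.6375] [ 0.7964 -0.6781  0.0076] [-0.0128  0.0621 -0.0284]
```

View pics/s8.png

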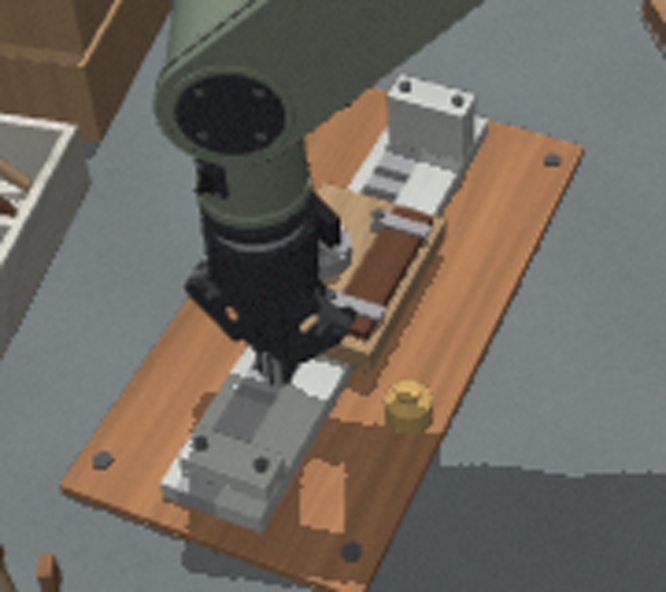

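Emit:
apply_moves(steps=[0,0,0,-0.004,0,0,0,0,0,0,-0.008,0,0,0,0,0,0,-0.012,0,0,0,0,0,0,-0.016,0,0,0,0,0,0,-0.02,0,0,0,0,0,0,-0.024,0,0,0,0,0,0,-0.028,0,0,0,0,0,0,-0.032,0,0,0,0,0,0,-0.036,0,0,0,0,0,0,-0.04,0,0,0,0,0,0,-0.04,0,0,0])

```text
time_s: 10.53
eef_pos: [552.8, 109.4, 42.3]
eef_rot: [[0.18, 0.984, -0.0], [0.984, -0.18, -0.001], [-0.001, -0.0, -1.0]]
wrist_force: [0.1, -0.0, 0.6]
finger_gap: 0.002
```

```bash
python3 - <<'E'
from h import *
s=manip.read_state();print(s['eef_pos'],s['wrist_force'],s['ft_torque'])
im=vision.get_image('side')[130:290,140:320];cv2.imwrite('pics/s9.png',cv2.resize(im,None,fx=3.7,fy=3.7,interpolation=2))
E
```

```text
[552.7647 109.3557  42.2952] [ 0.1329 -0.0123  0.5534] [-0.032   0.0313  0.0046]
```

View pics/s9.png

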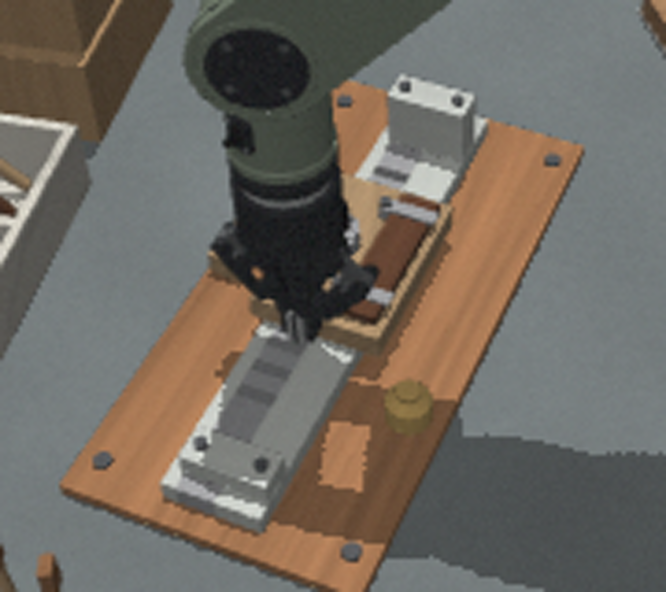

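Emit:
apply_moves(steps=[0,0,0,-0.004,0,0,0,0,0,0,-0.008,0,0,0,0,0,0,-0.012,0,0,0,0,0,0,-0.016,0,0,0,0,0,0,-0.02,0,0,0,0,0,0,-0.024,0,0,0,0,0,0,-0.028,0,0,0,0,0,0,-0.032,0,0,0,0,0,0,-0.036,0,0,0,0,0,0,-0.04,0,0,0,0,0,0,-0.044,0,0,0,0,0,0,-0.047,0,0,0,0,0,0,-0.05,0,0,0,0,0,0,-0.05,0,0,0])

```text
time_s: 11.75
eef_pos: [543.8, 60.2, 42.2]
eef_rot: [[0.18, 0.984, -0.0], [0.984, -0.18, -0.001], [-0.001, -0.0, -1.0]]
wrist_force: [-0.0, -0.2, 0.5]
finger_gap: 0.0
```

```bash
python3 - <<'E'
from h import *
s=manip.read_state();print(s['eef_pos'],s['wrist_force'],s['ft_torque'])
im=vision.get_image('side')[130:290,140:320];cv2.imwrite('pics/s10.png',cv2.resize(im,None,fx=3.7,fy=3.7,interpolation=2))
E
```

```text
[543.771   60.2489  42.249 ] [-0.0196 -0.1689  0.4941] [ 0.015  -0.0023  0.0582]
```

View pics/s10.png

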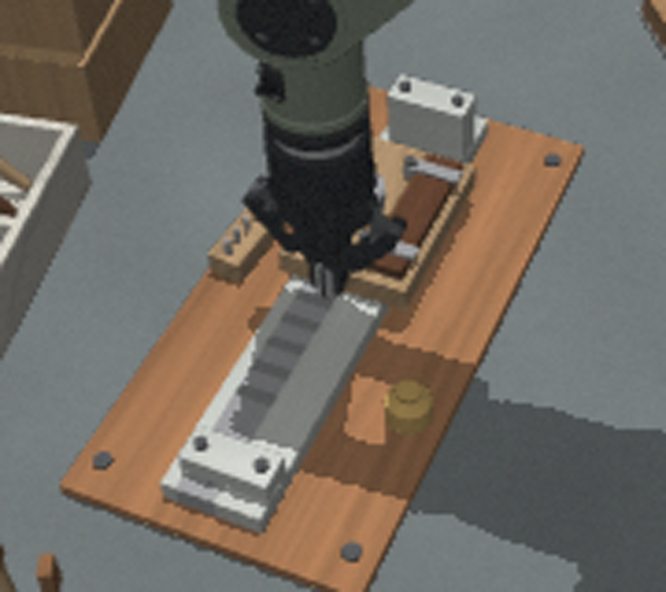

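Emit:
apply_moves(steps=[0,0,0,-0.002,0,0,0,0,0,0,-0.004,0,0,0,0,0,0,-0.006,0,0,0,0,0,0,-0.008,0,0,0,0,0,0,-0.01,0,0,0,0,0,0,-0.012,0,0,0,0,0,0,-0.012,0,0,0])

```text
time_s: 12.38
eef_pos: [541.8, 48.8, 42.3]
eef_rot: [[0.18, 0.984, 0.0], [0.984, -0.18, -0.001], [-0.001, 0.0, -1.0]]
wrist_force: [1.0, 0.4, 0.1]
finger_gap: -0.0
```

```bash
python3 - <<'E'
from h import *
s=manip.read_state();print(s['eef_pos'],s['wrist_force'],s['ft_torque'])
im=vision.get_image('side')[130:230,190:320];cv2.imwrite('pics/s11.png',cv2.resize(im,None,fx=5,fy=5,interpolation=2))
E
```

```text
[541.8164  48.7633  42.3055] [0.9967 0.4025 0.1055] [ 0.046  -0.0543 -0.0176]
```

View pics/s11.png

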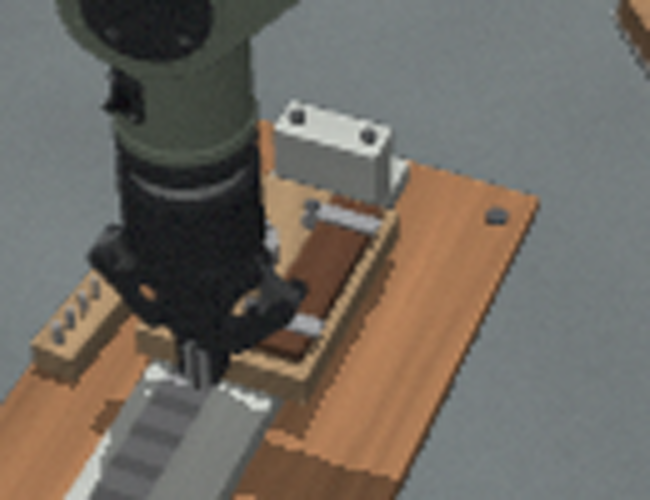

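Nearly there; next small pushes, watching the force.

Emit:
apply_moves(steps=[0,0,0,-0.001,0,0,0,0,0,0,-0.002,0,0,0,0,0,0,-0.003,0,0,0,0,0,0,-0.004,0,0,0,0,0,0,-0.005,0,0,0,0,0,0,-0.006,0,0,0])

```text
time_s: 12.93
eef_pos: [540.8, 43.3, 42.3]
eef_rot: [[0.18, 0.984, -0.0], [0.984, -0.18, -0.0], [-0.0, 0.0, -1.0]]
wrist_force: [0.5, 1.9, 0.2]
finger_gap: -0.002
```

Emit:
apply_moves(steps=[0,0,0,-0.001,0,0,0,0,0,0,-0.002,0,0,0,0,0,0,-0.003,0,0,0,0,0,0,-0.004,0,0,0,0,0,0,-0.004,0,0,0])

```text
time_s: 13.35
eef_pos: [540.4, 40.8, 42.4]
eef_rot: [[0.181, 0.983, 0.001], [0.983, -0.181, 0.003], [0.003, 0.0, -1.0]]
wrist_force: [-0.0, 8.2, -1.1]
finger_gap: -0.004
```

Emit:
apply_moves(steps=[0,0,0,-0.001,0,0,0,0,0,0,-0.002,0,0,0,0,0,0,-0.002,0,0,0])

```text
time_s: 13.6
eef_pos: [540.4, 40.7, 42.4]
eef_rot: [[0.183, 0.983, 0.002], [0.983, -0.183, 0.006], [0.006, 0.001, -1.0]]
wrist_force: [0.5, 16.0, -1.1]
finger_gap: -0.002
```

```bash
python3 - <<'E'
from h import *
s=manip.read_state();print(s['eef_pos'],s['wrist_force'],s['ft_torque'])
E
```

```text
[540.3747  40.7445  42.3867] [ 0.4815 16.0435 -1.0891] [ 2.6521 -0.2042  0.0115]
```

Emit:
apply_moves(steps=[0,0,0,0.003,0,0,0,0,0,0,0.01,0,0,0,0,0,0,0.025,0,0,0,0,0,0,0.03,0,-0.02,0,0,0,0,0.03,0,-0.05,0,0,0,0,0.03,0,-0.09,0,0,0,0,0.03,0,-0.13,0,0,0,0,0.03,0,-0.16,0,0,0,0,0.03,0,-0.18,0,0,0,0,0.03,0,-0.18,0])

```text
time_s: 14.43
eef_pos: [547.6, 66.9, 227.5]
eef_rot: [[0.18, 0.984, 0.01], [0.984, -0.18, -0.0], [0.002, 0.01, -1.0]]
wrist_force: [0.9, 0.2, 0.7]
finger_gap: -0.006
```

```bash
python3 - <<'E'
from h import *
s=manip.read_state();print(s['time_s'],s['eef_pos'],s['wrist_force'])
im=vision.get_image('wrist');cv2.imwrite('pics/w12.png',im)
im=vision.get_image('side');cv2.imwrite('pics/s12f.png',im);im=im[110:230,180:320];cv2.imwrite('pics/s12.png',cv2.resize(im,None,fx=5,fy=5,interpolation=2))
E
```

```text
14.4333 [547.5526  66.8508 227.5198] [0.9311 0.2168 0.7071]
```

View pics/s12.png

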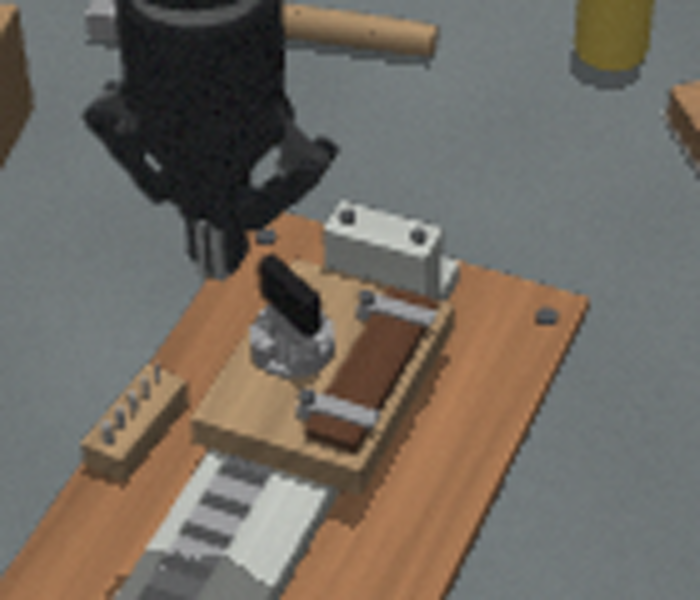

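View pics/w12.png

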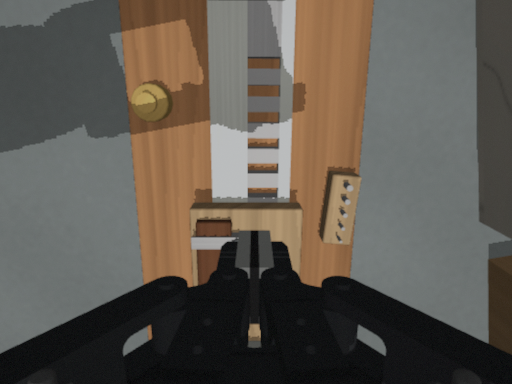

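The sled's end now meets the tall block, and the bar is still raised and turned. The weight and bit block haven't moved, and the gripper is clear. I'm handing it in.

```bash
python3 -c "
from h import *
job_done(); print('ok')"
```

```text
the job is handed in; nothing more can be done
ok
```

The plunger is parked in a rest notch and the sled sits against the taller end block. I handed the job in at about 14.5 s on the robot's clock.

- **Parking the plunger:** I gripped the T-grip, pulled it up about 13 mm and turned it 60° anticlockwise. I lowered it until it rested about 9 mm up, which matches the rest notch, then let go. It stayed up and turned in the side and wrist pictures.
- **Sliding the sled:** I pushed its +y end face with shut fingers towards the tall block, which stands at the -y end. The sled stopped moving and the push force rose to 16 N, so it was hard against the block.
- **Last checks:** With the arm backed off and about 230 mm up, the wrist force was near zero. The side picture shows the sled at the tall block with the bar still raised and turned. The weight and bit block appear unmoved; the other loose things were never approached.
- **Disagreements:** The camera estimates of position differed by about 3–6 mm, and by more for some of the blocks. I relied on contact forces for the grasp and the end stop instead. The measured lift of about 13 mm was less than the 16 mm commanded, but it was enough to clear the teeth.

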